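Seat the burr on a spice grinder's sprung drive key

ROBOT

A 7-joint arm with a two-finger parallel gripper is mounted at the origin on a cart in front of the work surface, level with it; the furniture and walls round the work are solid. World frame = base frame: x ahead of the robot, y to its left, z up, the work surface at z = 0. Lengths are in mm, angles in degrees, forces in N, time in s.
With the tool pointing down it reaches from about 400 to 850 mm from the base axis. Payload 6.9 kg.
Tool frame: the origin (TCP) lies midway between the tips of the shut fingers; the grasp point (between the pads) lies arm.tcp_to_grasp behind it (arm.tcp_to_grasp is the distance from the TCP to the grasp point, in mm); z points along the fingers, y is the line along which they close (so a half turn about z gives the same grasp; the last joint's range is limited). The gripper opens to 85 mm and grips with 20 to 120 N. Pads are 22 mm wide; open, the fingers measure 114 mm over their backs; the gripper's body (76 mm by 85 mm) begins 54 mm behind the grasp point. The pads swing forward as they close: fully open they stand 13 mm farther back than shut.
Start: joints at [-57.84, 29.078, -13.613, 85.955, 7.202, 65.827, -8.869], TCP at [275.129, 561.173, 231.275] pointing down, gripper open.
Joint ranges: [-176.47, 176.47], [-13.61, 117.27], [-81.72, 77.17], [0.22, 143.17], [-87.28, 267.28], [10, 112.55], [-165.47, 165.47]. Speed limits (degrees/s): [136.94, 136.94, 180, 180, 180, 180, 180].

INTERFACE

Orientations are given as a 3x3 rotation matrix whose columns are the frame's x, y, z axes.
In Python, from bench import arm gives the robot as it stands. The module is installed in compiled form; this text tells all that it offers.
- The arm moves only by the tool carry_out, never from a script. Its argument "steps" is text: rows parted by semicolons, each of 6 numbers parted by spaces: the shift along the tool's x, y, z scaled (see below), then the turn, a rotation vector about the tool's x, y, z scaled (see below). In form: tx ty tz wx wy wz; .... A call has 1 to 8 rows; each row is the pose to reach, as a shift and turn from the pose commanded when the call began, along the tool's axes at that moment, turning the shorter way round; what a row does not reach only later rows make up. The controller multiplies each number of a shift by 150 mm and each number of a turn by 360 degrees. A row lasts 1/12 s, in which the tool goes at most 41.7 mm and 7.16 degrees, less where a joint would pass 70% of its speed; a pose out of reach is approached as far as the arm can. A call with a number of a shift or a turn outside -1 to 1 is refused whole. A call with a gripper value outside its range is refused whole. "jaw" is the gripper command: -1 is shut, 1 is fully open, values between are in proportion, set as the call begins (left out, the last holds). The fingers move at their own pace and stop on an object; "grip_force" is the grip in N (left out, the last holds). Time passes only in rows, so rows that repeat a pose let the fingers close. It gives the time, the measured TCP pose, the force, the opening and the grip force at its end, in the units of the state.
- arm.sense(): the state, without advancing time (a new reading comes with each control period).
- arm.capture(name): name is "side" or "top" or "wrist"; returns a dict with "pixels" (480x640x3 uint8, red, green, blue), "z_map" (480x640 float32, mm along the optical axis (not along the pixel's ray), 0 where there is no reading), "K" (3x3 intrinsics, pixels), "k1" (the pictures are not rectified: a ray, as slopes to the right and down, at radius r is drawn at 1 + k1 r^2 times it, then the intrinsics apply), "extrinsics" (4x4, takes a point from world to camera coordinates). Camera axes: x right, y up, looking along -z (the intrinsics and any distortion apply to the point x, -y, -z); pixel columns grow to the right and rows downward; lengths in mm; the calibration is good to about 2 mm. A picture is of the moment at which its call begins.
- arm.close_job(): hands the job in; it is judged then, once.
The state is a dict: "time_s": time; "joint_positions": joint angles; "qd": joint speeds; "joint_torque": joint torques, N m; "tcp_pos": TCP position; "eef_rot": TCP orientation; "contact_force": force on the tool from outside, world axes, zero at the start; "ft_torque": the same for the moment, N m; "finger_gap": opening from 0.0 (shut) to 1.0 (fully open); "grasp_force": force on a finger pad.
Only numpy, scipy, OpenCV 4.12 (cv2) and the standard library are available. Lean on these libraries where they do the work, as an engineer would, in place of code of your own. Each camera call takes 0.05 s, during which the arm holds its last target. There are 200 camera calls.

TASK

Put the burr back into the spice grinder: pick it up by its grip bar, lower it into the round well and turn it under light pressure until it drops fully home onto the drive. Then turn the burr and the drive together until the grip bar lies straight front to back over the housing, in line with the two ribs on the neck, and let go. Press and turn gently, and leave the things around it where they are.

Things in the scene. Friction and masses are not known exactly. Their poses are not given: they have to be found in the camera images.
- burr: Burr carrier, about 0.25 kg, loose, standing on the worktop. Origin at the centre of its underside, z up. Steel skirt 50 mm in diameter, z 0 to 24 mm, foot chamfered to 45 mm; steel flange 72 mm in diameter, z 24 to 28 mm; on top a black grip bar along x. Home in the grinder its origin is 51 mm above the housing's underside, the flange resting on the rim.
- burr_grip (a point): Point to grip the burr: in the upper middle of its flat black grip bar, 53 mm above the burr's underside; axes as the burr's. The bar is 40 mm long along x and 12 mm thick along y; its top is at 68 mm, and its wider foot (48 x 18 mm) reaches up to 31 mm above the underside.
- burr_slot (a point): Middle of the slot's mouth in the burr's underside (the burr's origin); axes as the burr's. The straight slot runs along x, parallel to the grip bar: 10.4 mm wide, 13 mm deep, over 38 mm long. It takes the drive key, so the burr fits in two ways, half a turn apart.
- grinder: Grinder housing, fixed on the worktop: aluminium motor base 104 x 104 x 48 mm with a black round neck 84 mm in diameter on top, in it the well. Origin at the centre of its underside, z up; its front (rocker switch) faces its own -x. On the neck's front and back (-x and +x) stands a 5 mm steel rib. The grip bar must finally lie along this x.
- well_mouth (a point): Centre of the well's mouth, on its axis, at the height of the rim, 75 mm above the housing's underside; axes as the housing's. Steel bore 52.6 mm in diameter, flaring to 60 mm over the top 5 mm; floor 26 mm below the rim.
- key_top (a point): Middle of the top of the drive key, a steel bar 36 x 8 mm upright in the well, 14 mm below the rim; point axes as the housing's, NOT the key's. The key's length stands 0.25 to 1.35 rad anticlockwise (from above) from the housing's x axis, unmeasured. It turns about the well's axis against 0.12 N m of friction and stays put; sprung, it yields down 4 mm at most, at 2.5 N + 2.5 N/mm.
- rim_back (a point): Point on the well's rigid rim, at the back (+x), 32 mm from its axis. With slot and key out of line the burr rides on the key, its flange 6 to 10 mm above this rim; in line within about 3.5 degrees and centred within 1 mm the key enters the slot, the push vanishes, and the burr can be lowered slowly till the flange rests on the rim; then they turn together.
- spice_jar: Bystander: spice jar, 45 mm in diameter, 106 mm high, loose; origin at the centre of its underside.
- salt_shaker: Bystander: salt shaker, 44 mm in diameter, 90 mm high, loose; origin at the centre of its underside.
- steel_cup: Bystander: open steel cup, 71 mm in diameter, 74 mm high, loose; origin at the centre of its underside.
- sauce_bowl: Bystander: small black sauce bowl, 76 mm in diameter, 30 mm high, loose; origin at the centre of its underside.

How it is judged:
By the outcome, as a careful person would: the job done as asked, in the order asked, and still so for the second after the job is handed in, with the robot touching nothing.
It also fails if it takes over 72 s, if anything falls off the work surface, if the arm or the gripper's body presses on something with over 40 N, if the wrist force passes 120 N, or if a joint passes its speed limit or range.

## Working session

There is one attempt and no reset: what is moved stays moved. The work goes in short steps, Python scripts to look and compute and a tool call to move; the robot and the scene stay as the last step left them, time stands still between calls to the robot, and variables do not carry over. Pictures are saved under pics/ and viewed, at most 10 in all, crops included, and the job is handed in when it is done.

Besides the shell and the picture viewer there is one more tool, called after "Emit:" by a JSON object that holds its "name" and its "arguments", one argument or row to a line. carry_out: Moves the arm, as the interface text tells. Its arguments: {"type":"object","properties":{"steps":{"type":"string"},"jaw":{"type":"number"},"grip_force":{"type":"number"}},"required":["steps"]}

```bash
mkdir -p pics
cat > h.py <<'E'
import numpy as np, cv2
from bench import arm
def cloud(c):
    K=np.array(c["K"]);k1=c["k1"];E=np.array(c["extrinsics"]);z=c["z_map"].astype(float)
    v,u=np.mgrid[0:480,0:640]
    p=np.stack([u,v],-1).reshape(-1,1,2).astype(np.float64)
    s=cv2.undistortPoints(p,K,np.array([k1,0,0,0,0.])).reshape(480,640,2)
    P=np.stack([s[...,0]*z,-s[...,1]*z,-z],-1)
    W=(P-E[:3,3])@E[:3,:3]
    W[z==0]=np.nan
    return W
E
python3 - <<'E'
from h import *
print(arm.sense(),arm.tcp_to_grasp)
for n in("side","top"):
    c=arm.capture(n); np.save(n+".npy",cloud(c)); cv2.imwrite(f"pics/{n}0.png",c["pixels"][...,::-1]); print(c["K"],c["k1"],c["extrinsics"])
E
```

```text
{'time_s': 0.0, 'joint_positions': array([-57.84058953,  29.12551537, -13.60855809,  86.01025398,
         7.20161163,  65.82490886,  -8.87021867]), 'qd': array([ 0.06462413,  0.05912896, -0.01747266, -0.0550805 , -0.05465108,
       -0.11539477, -0.0709918 ]), 'joint_torque': array([-4.56351756e-05, -6.20590925e+01, -2.18658350e+00, -2.49657172e+01,
        1.26392682e-02,  1.19280184e-02, -1.65017934e-05]), 'tcp_pos': array([274.95525781, 560.70809863, 230.42023033]), 'eef_rot': array([[-8.97911771e-01,  4.40174826e-01, -7.57265471e-04],
       [ 4.40175477e-01,  8.97910328e-01, -1.61004470e-03],
       [-2.87446608e-05, -1.77900778e-03, -9.99998417e-01]]), 'contact_force': array([-0.45824597, -0.52059966, -0.17010798]), 'ft_torque': array([0.00102002, 0.00588703, 0.04346609]), 'grasp_force': 0.0, 'finger_gap': 0.9989332490317452} 18.700000000000003
[[465.16094776   0.         320.12901136]
 [  0.         465.16094776 243.68786579]
 [  0.           0.           1.        ]] -0.125058472238564 [[-9.98614498e-01 -5.25314912e-02  3.08651538e-03  4.78099094e+02]
 [ 2.65775435e-02 -4.52872786e-01  8.91178924e-01 -1.92301036e+02]
 [-4.54171590e-02  8.90026225e-01  4.53641488e-01 -8.27137249e+02]
 [ 0.00000000e+00  0.00000000e+00  0.00000000e+00  1.00000000e+00]]
[[439.2656959    0.         322.28954238]
 [  0.         439.2656959  244.31248475]
 [  0.           0.           1.        ]] -0.05247513688409754 [[ 1.08550879e-02 -9.99940749e-01  8.16349207e-04 -2.50510920e+02]
 [ 9.84668001e-01  1.08314278e-02  1.74102294e-01 -4.72913381e+02]
 [-1.74100821e-01 -1.08606277e-03  9.84727234e-01 -9.50105179e+02]
 [ 0.00000000e+00  0.00000000e+00  0.00000000e+00  1.00000000e+00]]
```

View pics/side0.png

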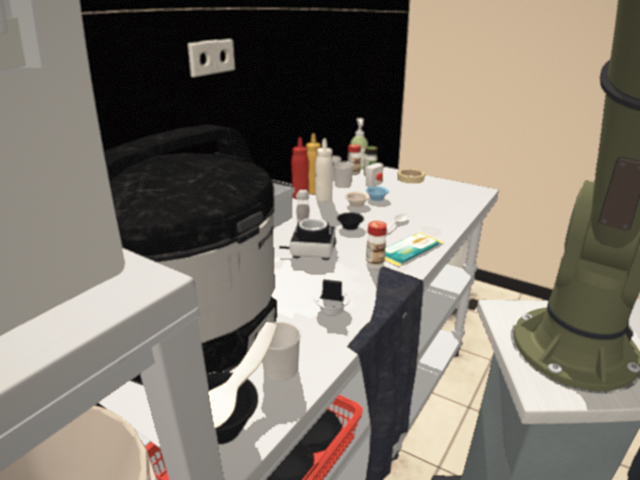

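View pics/top0.png

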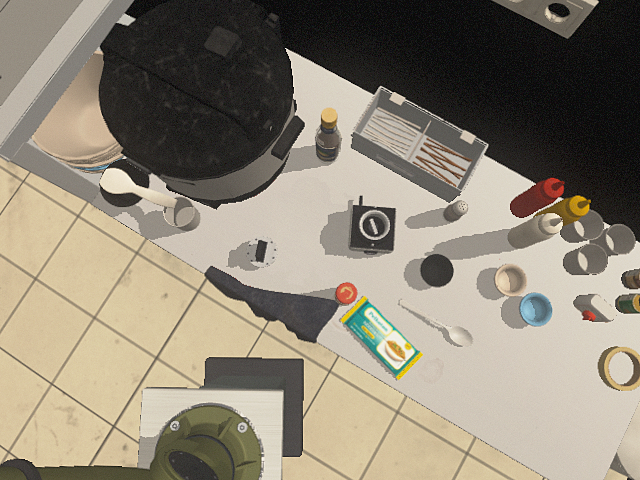

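The side view shows the burr at about (332,297), the grinder at (313,240) and the pan at the left. In the top view the burr is at (262,252), the grinder at (373,228) with its key visible, the jar at (346,293), the shaker at (457,210), the bowl at (436,270) and the cup at (182,213).

Run:
```python
from h import *
W=np.load("top.npy"); im=cv2.imread("pics/top0.png")
for n,(u0,u1,v0,v1) in dict(grinder=(335,410,190,262),burr=(235,290,230,275)).items():
    P=W[v0:v1,u0:u1].reshape(-1,3); P=P[~np.isnan(P[:,0])]
    h,e=np.histogram(P[:,2],np.arange(-6,100,4)); print(n,dict(zip(e[:-1].astype(int),h)))
    for lo,hi in((-6,6),(20,34),(42,54),(56,62),(62,74),(71,79)):
        Q=P[(P[:,2]>lo)&(P[:,2]<hi)]
        if len(Q)>8: print(lo,hi,len(Q),Q.mean(0).round(1),Q.min(0).round(1),Q.max(0).round(1),cv2.minAreaRect(Q[:,:2].astype(np.float32)))
for n,(u,v) in dict(jar=(346,293),shaker=(457,210),bowl=(436,270),cup=(182,213),pan=(285,140)).items(): print(n,W[v,u])
a=cv2.resize(im[195:262,335:410],None,fx=8,fy=8,interpolation=2);b=cv2.resize(im[230:275,235:290],None,fx=8,fy=8,interpolation=2)
cv2.imwrite("pics/cg.png",a);
S=cv2.resize(b,(200,164))
c=np.zeros((596,800,3),np.uint8);c[:536,:600]=a;c[:164,600:]=S;cv2.imwrite("pics/cgb.png",c)
```

```text
grinder {np.int64(-6): np.int64(730), np.int64(-2): np.int64(2185), np.int64(2): np.int64(306), np.int64(6): np.int64(0), np.int64(10): np.int64(1), np.int64(14): np.int64(12), np.int64(18): np.int64(24), np.int64(22): np.int64(38), np.int64(26): np.int64(8), np.int64(30): np.int64(34), np.int64(34): np.int64(53), np.int64(38): np.int64(84), np.int64(42): np.int64(144), np.int64(46): np.int64(735), np.int64(50): np.int64(210), np.int64(54): np.int64(41), np.int64(58): np.int64(74), np.int64(62): np.int64(63), np.int64(66): np.int64(133), np.int64(70): np.int64(372), np.int64(74): np.int64(122), np.int64(78): np.int64(3), np.int64(82): np.int64(0), np.int64(86): np.int64(0), np.int64(90): np.int64(0), np.int64(94): np.int64(0)}
-6 6 3221 [ 535.7 -363.2   -0.6] [ 443.4 -453.5   -5.9] [ 619.4 -274.5    5.9] ((531.4005126953125, -364.4317626953125), (174.87120056152344, 179.31967163085938), 0.41844722628593445)
20 34 95 [ 503.4 -342.9   26.9] [ 456.5 -402.9   20.1] [ 595.9 -304.6   33.9] ((511.31048583984375, -332.8039855957031), (149.63235473632812, 82.87869262695312), 26.04642677307129
[... 1887 characters left out ...]
58.99200439453125, -111.43080139160156), (2.2850048542022705, 39.38228988647461), 78.6815414428711)
56 62 12 [ 451.8 -109.4   58.4] [ 440.2 -113.7   56.2] [ 470.  -101.1   62. ] ((454.07025146484375, -110.30894470214844), (6.514656066894531, 31.81338882446289), 67.18093872070312)
62 74 102 [ 460.2 -106.7   67.4] [ 441.3 -115.2   62.1] [479.6 -97.9  71.3] ((460.4645690917969, -106.48445892333984), (12.201196670532227, 39.58853530883789), 79.86483001708984)
jar [ 362.40310437 -295.55553317  106.55688101]
shaker [ 548.3934225  -541.51920002   82.95264809]
bowl [ 423.8983188  -509.70451669    8.31887721]
cup [553.90552743  89.66942879   6.3906035 ]
pan [ 637.47642838 -173.53230485  244.34519472]
```

View pics/cgb.png

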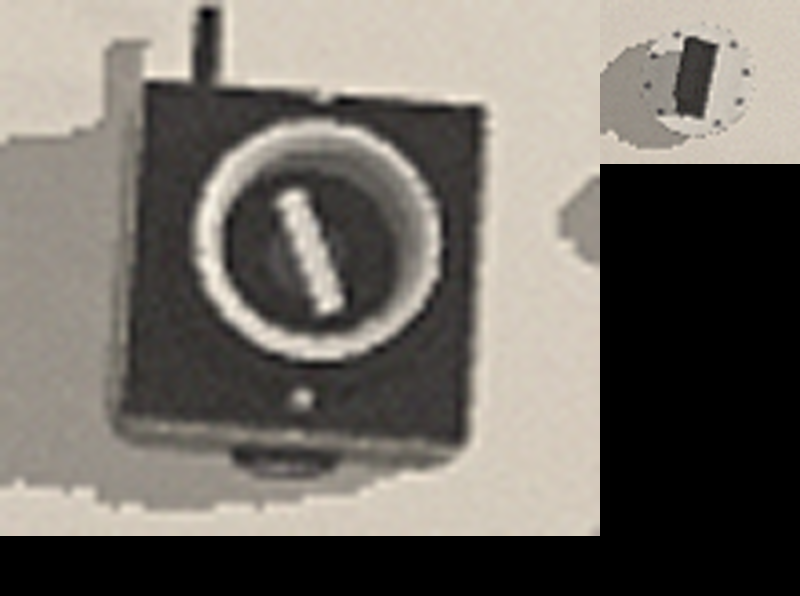

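The crop shows the well ring centred at (317,238), the key running from (290,195) to (335,310), and the ribs at (302,400) and (322,97). The burr's bar runs about 10° clockwise. I'll plan moves from these.

```bash
cat >> h.py <<'E'
from scipy.spatial.transform import Rotation as R
def down(yaw_y):  # tool z down, tool y at world angle yaw_y (deg)
    a=np.radians(yaw_y); y=np.array([np.cos(a),np.sin(a),0]); z=np.array([0,0,-1.]); return np.stack([np.cross(y,z),y,z],1)
def plan(pos,yaw):
    s=arm.sense(); M=s["eef_rot"]
    d=M.T@(np.array(pos)-s["tcp_pos"])/150; w=R.from_matrix(M.T@down(yaw)).as_rotvec(degrees=True)/360
    y=np.degrees(np.arctan2(M[1,1],M[0,1]))
    print("row",d.round(4),w.round(4),"| t",round(s["time_s"],2),"tcp",s["tcp_pos"].round(1),"yaw",y.round(2),"F",s["contact_force"].round(1),"T",s["ft_torque"].round(2),"gap",round(s["finger_gap"],3),"grip",round(s["grasp_force"],1))
E
python3 - <<'E'
from h import *
plan((460.4,-106.4,230),79.9); plan((460.4,-106.4,230),63.9)
E
```

```text
row [-3.0679 -3.4496  0.009 ] [-0.0003 -0.     -0.0445] | t 0.1 tcp [274.9 560.8 230.5] yaw 63.89 F [ 0.2 -0.1 -1.3] T [-0.01 -0.01 -0.03] gap 1.0 grip 0.0
row [-3.0679 -3.4496  0.009 ] [-0.0003 -0.     -0.    ] | t 0.1 tcp [274.9 560.8 230.5] yaw 63.89 F [ 0.2 -0.1 -1.3] T [-0.01 -0.01 -0.03] gap 1.0 grip 0.0
```

Emit:
{"name": "carry_out", "arguments": {
  "steps": "-0.8 -0.9 0 0 0 0;-0.8 -0.9 0 0 0 0;-0.8 -0.9 0 0 0 0;-0.8 -0.9 0 0 0 0;-0.8 -0.9 0 0 0 0;-0.8 -0.9 0 0 0 0",
  "jaw": 1
}}

```text
time_s: 0.6
tcp_pos: [325.3, 382.6, 231.3]
eef_rot: [[-0.895, 0.446, 0.001], [0.446, 0.895, -0.003], [-0.002, -0.002, -1.0]]
contact_force: [0.2, -0.1, -0.6]
finger_gap: 0.999
grasp_force: 0.0
```

Emit:
{"name": "carry_out", "arguments": {
  "steps": "-0.8 -0.9 0 0 0 0;-0.8 -0.9 0 0 0 0;-0.8 -0.9 0 0 0 0;-0.8 -0.9 0 0 0 0;-0.8 -0.9 0 0 0 0;-0.8 -0.9 0 0 0 0"
}}

```text
time_s: 1.1
tcp_pos: [372.9, 210.1, 231.3]
eef_rot: [[-0.896, 0.445, 0.0], [0.445, 0.896, -0.001], [-0.001, -0.001, -1.0]]
contact_force: [-0.9, 0.3, -0.0]
finger_gap: 1.003
grasp_force: 0.0
```

Emit:
{"name": "carry_out", "arguments": {
  "steps": "-0.8 -0.9 0 0 0 0;-0.8 -0.9 0 0 0 0;-0.8 -0.9 0 0 0 0;-0.8 -0.9 0 0 0 0;-0.8 -0.9 0 0 0 0;-0.8 -0.9 0 0 0 0"
}}

```text
time_s: 1.6
tcp_pos: [421.6, 37.0, 231.2]
eef_rot: [[-0.896, 0.444, 0.001], [0.444, 0.896, -0.001], [-0.001, -0.0, -1.0]]
contact_force: [0.1, -0.2, 0.9]
finger_gap: 0.998
grasp_force: 0.0
```

Run:
```python
from h import *
plan((460.4,-106.4,230),79.9)
```

```text
row [-0.6566 -0.7419  0.009 ] [-0.0001  0.0001 -0.0452] | t 1.6 tcp [421.6  37.  231.2] yaw 63.64 F [ 0.1 -0.2  0.9] T [-0.02  0.   -0.02] gap 0.998 grip 0.0
```

Emit:
{"name": "carry_out", "arguments": {
  "steps": "-0.66 -0.74 0 0 0 -0.045;-0.66 -0.74 0 0 0 -0.045;-0.66 -0.74 0 0 0 -0.045;-0.66 -0.74 0 0 0 -0.045;-0.66 -0.74 0 0 0 -0.045;-0.66 -0.74 0 0 0 -0.045;-0.66 -0.74 0 0 0 -0.045;-0.66 -0.74 0 0 0 -0.045"
}}

```text
time_s: 2.27
tcp_pos: [460.5, -101.4, 231.1]
eef_rot: [[-0.986, 0.169, -0.0], [0.169, 0.986, 0.001], [0.001, 0.001, -1.0]]
contact_force: [-0.2, -0.3, -0.0]
finger_gap: 1.003
grasp_force: 0.0
```

Run:
```python
from h import *
c=arm.capture("wrist");W=cloud(c);np.save("w1.npy",W);cv2.imwrite("pics/w1.png",c["pixels"][...,::-1])
E=np.array(c["extrinsics"]);print("cam",-E[:3,:3].T@E[:3,3],-E[2,:3])
P=W.reshape(-1,3);P=P[~np.isnan(P[:,0])];P=P[np.hypot(P[:,0]-460,P[:,1]+106)<60]
for lo,hi in((24,30),(62,72)):
    Q=P[(P[:,2]>lo)&(P[:,2]<hi)]
    if len(Q)>8: print(lo,len(Q),Q.mean(0),cv2.minAreaRect(Q[:,:2].astype(np.float32)))
plan((460.4,-106.4,34.5),79.9)
```

```text
cam [387.44957137 -90.0154662  373.40238377] [ 0.28844398 -0.04912574 -0.95623571]
24 2808 [ 459.81103378 -107.60889049   27.81584154] ((461.9524230957031, -108.13009643554688), (70.55011749267578, 71.17499542236328), 75.92304992675781)
62 523 [ 460.6789661  -107.83894491   67.24370603] ((461.5006103515625, -108.1980209350586), (11.305779457092285, 39.25165557861328), 80.27423858642578)
row [-0.0057 -0.0324  1.3114] [ 0.0001 -0.      0.0011] | t 2.32 tcp [ 460.4 -101.6  231.2] yaw 80.29 F [ 0.2 -0.8  0. ] T [-0.01 -0.03 -0.03] gap 1.001 grip 0.0
```

View pics/w1.png

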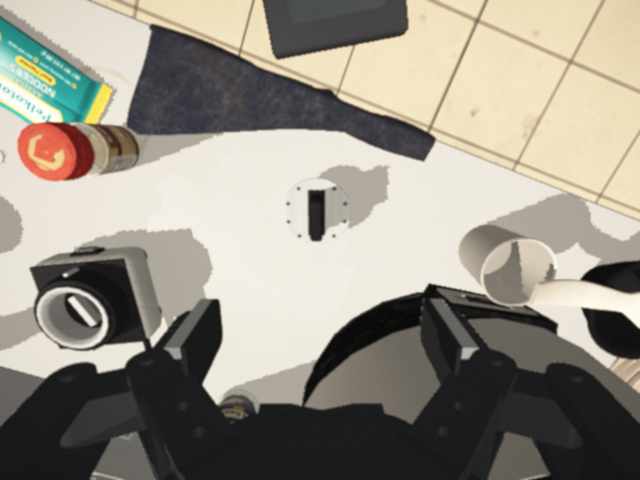

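The wrist view shows the burr at (316,213) and the grinder at (80,305). The pot is at the lower right, so I'll check its clearance before descending.

Run:
```python
from h import *
for f in("top.npy","side.npy"):
    P=np.load(f).reshape(-1,3);P=P[~np.isnan(P[:,0])];
    for c in((461,-107),(515,-359)):
        d=np.hypot(P[:,0]-c[0],P[:,1]-c[1]);m=(P[:,2]>80)&(P[:,2]<500)&(d<200);i=np.argsort(np.where(m,d,1e9))[:200:40];print(f,c,np.c_[d[i],P[i]].round(0).tolist())
plan((461,-107.3,34.5),80.1)
```

```text
top.npy (461, -107) [[111.0, 564.0, -65.0, 256.0], [112.0, 569.0, -76.0, 258.0], [113.0, 571.0, -80.0, 259.0], [113.0, 571.0, -82.0, 267.0], [114.0, 563.0, -55.0, 291.0]]
top.npy (515, -359) [[139.0, 635.0, -429.0, 101.0], [149.0, 649.0, -424.0, 95.0], [150.0, 641.0, -441.0, 98.0], [152.0, 375.0, -300.0, 106.0], [154.0, 379.0, -287.0, 109.0]]
side.npy (461, -107) [[113.0, 559.0, -51.0, 279.0], [122.0, 564.0, -42.0, 296.0], [126.0, 578.0, -59.0, 300.0], [130.0, 578.0, -51.0, 299.0], [133.0, 570.0, -31.0, 300.0]]
side.npy (515, -359) [[143.0, 383.0, -305.0, 106.0], [153.0, 381.0, -286.0, 104.0], [158.0, 624.0, -473.0, 85.0], [161.0, 370.0, -289.0, 106.0], [165.0, 357.0, -312.0, 106.0]]
row [-0.0107 -0.0376  1.3114] [ 0.0001 -0.      0.0005] | t 2.32 tcp [ 460.4 -101.6  231.2] yaw 80.29 F [ 0.2 -0.8  0. ] T [-0.01 -0.03 -0.03] gap 1.001 grip 0.0
```

Emit:
{"name": "carry_out", "arguments": {
  "steps": "-0.01 -0.037 0.3 0 0 0;-0.01 -0.037 0.5 0 0 0;-0.01 -0.037 0.7 0 0 0;-0.01 -0.037 0.9 0 0 0;-0.01 -0.037 0.9 0 0 0;-0.01 -0.037 0.9 0 0 0"
}}

```text
time_s: 2.82
tcp_pos: [460.0, -108.5, 95.8]
eef_rot: [[-0.985, 0.17, -0.003], [0.17, 0.985, 0.001], [0.003, 0.0, -1.0]]
contact_force: [-0.2, -0.7, 0.6]
finger_gap: 1.0
grasp_force: 0.0
```

Run:
```python
from h import *
plan((461,-107.3,34.5),80.1)
```

```text
row [-0.0066  0.0088  0.409 ] [ 0.0001 -0.0005  0.0003] | t 2.82 tcp [ 460.  -108.5   95.8] yaw 80.2 F [-0.2 -0.7  0.6] T [-0.04 -0.04  0.03] gap 1.0 grip 0.0
```

Emit:
{"name": "carry_out", "arguments": {
  "steps": "-0.006 0.009 0.1 0 0 0;-0.006 0.009 0.2 0 0 0;-0.006 0.009 0.3 0 0 0;-0.006 0.009 0.36 0 0 0;-0.006 0.009 0.41 0 0 0;-0.006 0.009 0.41 0 0 0;-0.006 0.009 0.41 0 0 0"
}}

```text
time_s: 3.4
tcp_pos: [462.2, -108.7, 35.5]
eef_rot: [[-0.985, 0.172, 0.001], [0.172, 0.985, -0.0], [-0.001, -0.0, -1.0]]
contact_force: [0.1, 0.7, 0.2]
finger_gap: 1.0
grasp_force: 0.0
```

Run:
```python
from h import *
plan((461,-107.3,34.5),80.1)
```

```text
row [0.0098 0.0078 0.0066] [-0.      0.0001 -0.    ] | t 3.4 tcp [ 462.2 -108.7   35.5] yaw 80.09 F [0.1 0.7 0.2] T [-0.01 -0.01 -0.01] gap 1.0 grip 0.0
```

Emit:
{"name": "carry_out", "arguments": {
  "steps": "0 0 0 0 0 0;0 0 0 0 0 0;0 0 0 0 0 0;0 0 0 0 0 0;0 0 0 0 0 0;0 0 0 0 0 0;0 0 0 0 0 0;0 0 0 0 0 0",
  "jaw": -1,
  "grip_force": 45
}}

```text
time_s: 4.07
tcp_pos: [461.7, -108.7, 34.7]
eef_rot: [[-0.985, 0.172, -0.0], [0.172, 0.985, 0.0], [0.0, 0.0, -1.0]]
contact_force: [0.0, 0.7, -0.2]
finger_gap: 0.135
grasp_force: 47.7
```

Emit:
{"name": "carry_out", "arguments": {
  "steps": "0 0 0 0 0 0;0 0 0 0 0 0;0 0 0 0 0 0;0 0 0 0 0 0;0 0 0 0 0 0;0 0 0 0 0 0"
}}

```text
time_s: 4.57
tcp_pos: [461.7, -108.7, 34.7]
eef_rot: [[-0.985, 0.172, -0.0], [0.172, 0.985, 0.0], [0.0, 0.0, -1.0]]
contact_force: [-1.2, 1.4, -1.2]
finger_gap: 0.133
grasp_force: 47.7
```

Run:
```python
from h import *
plan((461,-107.3,34.5),80.1)
# refine grinder
W=np.load("top.npy"); im=cv2.imread("pics/top0.png"); W1=np.load("w1.npy"); iw=cv2.imread("pics/w1.png")
for n,A,I in(("top",W,im),("wrist",W1,iw)):
    P=A.reshape(-1,3);g=I.reshape(-1,3).mean(1);m=~np.isnan(P[:,0])&(np.hypot(P[:,0]-515,P[:,1]+359)<95);P=P[m];g=g[m]
    b=P[(P[:,2]>44)&(P[:,2]<52)];print(n,len(b),"base",cv2.minAreaRect(b[:,:2].astype(np.float32)))
    r=P[(P[:,2]>70)&(P[:,2]<79)&(g>130)]
    c=r[:,:2].mean(0)
    f=np.linalg.lstsq(np.c_[r[:,:2],np.ones(len(r))],(r[:,:2]**2).sum(1),rcond=None)[0]
    print(n,len(r),"rim z",np.median(r[:,2]),"circle",f[:2]/2,np.sqrt(f[2]+(f[:2]**2).sum()/4))
    k=P[(np.hypot(P[:,0]-515,P[:,1]+359)<21)&(P[:,2]>56)&(P[:,2]<66)&(g>120)]
    if len(k)>5: print("key",len(k),k.mean(0),cv2.minAreaRect(k[:,:2].astype(np.float32)))
```

```text
row [0.0058 0.0083 0.0015] [ 0. -0. -0.] | t 4.57 tcp [ 461.7 -108.7   34.7] yaw 80.09 F [-1.2  1.4 -1.2] T [0.12 0.02 0.08] gap 0.133 grip 47.7
top 992 base ((514.5269165039062, -359.1029968261719), (100.83041381835938, 100.01119995117188), 85.5661849975586)
top 239 rim z 73.55971874328759 circle [ 515.33156285 -359.40407837] 30.72290979148115
key 60 [ 514.57624157 -358.96894142   60.26687018] ((514.859619140625, -359.2174072265625), (35.09716033935547, 8.308209419250488), 19.412353515625)
wrist 3414 base ((515.6284790039062, -359.3121032714844), (101.14884948730469, 99.65750122070312), 86.42888641357422)
wrist 1427 rim z 73.95064193275884 circle [ 516.2882391  -360.68543268] 30.92621918467214
key 261 [ 515.56383549 -360.22186766   60.82943979] ((515.9616088867188, -360.368408203125), (35.84204864501953, 8.954324722290039), 19.896625518798828)
```

Emit:
{"name": "carry_out", "arguments": {
  "steps": "0 0 -0.1 0 0 0;0 0 -0.3 0 0 0;0 0 -0.5 0 0 0;0 0 -0.7 0 0 0;0 0 -0.8 0 0 0;0 0 -0.8 0 0 0;0 0 -0.8 0 0 0"
}}

```text
time_s: 5.15
tcp_pos: [461.9, -108.9, 155.0]
eef_rot: [[-0.985, 0.172, 0.001], [0.172, 0.985, -0.0], [-0.001, -0.0, -1.0]]
contact_force: [0.2, 0.3, -3.0]
finger_gap: 0.132
grasp_force: 47.5
```

Run:
```python
from h import *
plan((516.4,-361.2,150),109.7)
```

```text
row [-0.6476 -1.5943  0.0347] [-0.0001  0.0002 -0.0823] | t 5.15 tcp [ 461.9 -108.9  155. ] yaw 80.08 F [ 0.2  0.3 -3. ] T [0.03 0.01 0.02] gap 0.132 grip 47.5
```

Lifted: the wrist reads about 2.5 N, which matches the burr's weight.

Emit:
{"name": "carry_out", "arguments": {
  "steps": "-0.1 -0.2 0 0 0 -0.01;-0.2 -0.4 0 0 0 -0.025;-0.3 -0.65 0 0 0 -0.04;-0.4 -0.9 0 0 0 -0.06;-0.4 -0.95 0 0 0 -0.08;-0.4 -0.95 0 0 0 -0.08;-0.4 -0.95 0 0 0 -0.08"
}}

```text
time_s: 5.73
tcp_pos: [494.9, -259.5, 152.4]
eef_rot: [[-0.947, -0.32, -0.004], [-0.32, 0.947, 0.002], [0.003, 0.003, -1.0]]
contact_force: [-0.0, 0.8, -2.8]
finger_gap: 0.132
grasp_force: 47.4
```

Run:
```python
from h import *
plan((516.4,-361.2,150),109.7)
```

```text
row [ 0.0814 -0.6881  0.0137] [ 0.0006 -0.0004 -0.0029] | t 5.73 tcp [ 494.9 -259.5  152.4] yaw 108.66 F [-0.   0.8 -2.8] T [ 0.09 -0.01  0.02] gap 0.132 grip 47.4
```

Emit:
{"name": "carry_out", "arguments": {
  "steps": "0.02 -0.2 0 0 0 -0.002;0.05 -0.4 0 0 0 -0.003;0.07 -0.55 0 0 0 -0.003;0.081 -0.688 0 0 0 -0.003;0.081 -0.688 0 0 0 -0.003;0.081 -0.688 0 0 0 -0.003;0.081 -0.688 0 0 0 -0.003"
}}

```text
time_s: 6.32
tcp_pos: [518.4, -358.4, 153.7]
eef_rot: [[-0.94, -0.342, -0.001], [-0.342, 0.94, 0.002], [0.0, 0.003, -1.0]]
contact_force: [-0.3, 0.6, -2.5]
finger_gap: 0.131
grasp_force: 47.4
```

Run:
```python
from h import *
plan((516.4,-361.2,120),109.7)
c=arm.capture("wrist");W=cloud(c);np.save("w2.npy",W);cv2.imwrite("pics/w2.png",c["pixels"][...,::-1])
```

```text
row [ 0.0185 -0.0137  0.2248] [ 0.0004 -0.0001  0.0009] | t 6.32 tcp [ 518.4 -358.4  153.7] yaw 110.01 F [-0.3  0.6 -2.5] T [ 0.02 -0.03  0.03] gap 0.131 grip 47.4
```

View pics/w2.png

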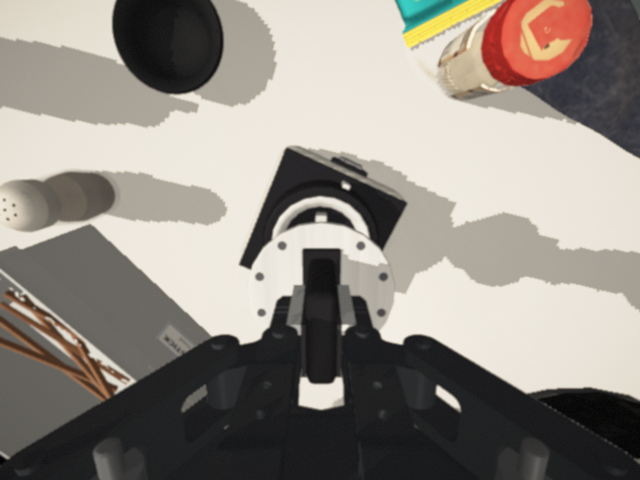

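The wrist view shows the burr held square. The end of the key, at (320,215), lies in line with the bar at (321,310). Next I'll fit the burr's flange and the rim in this view.

Run:
```python
from h import *
from scipy.optimize import least_squares
W=np.load("w2.npy");I=cv2.imread("pics/w2.png").mean(2)
P=W.reshape(-1,3);g=I.ravel();m=~np.isnan(P[:,0])&(np.hypot(P[:,0]-517,P[:,1]+360)<60);P=P[m];g=g[m]
h,e=np.histogram(P[:,2],np.arange(40,200,5));print(dict(zip(e[:-1].astype(int).tolist(),h.tolist())))
f=P[(P[:,2]>142)&(P[:,2]<152)&(g>130)];print("flange",len(f),np.median(f[:,2]),cv2.minEnclosingCircle(f[:,:2].astype(np.float32)))
# outer edge fit: per-angle max radius
def edge(q,c,r0,inner=False):
    for _ in range(4):
        d=q[:,:2]-c;a=(np.degrees(np.arctan2(d[:,1],d[:,0]))//6).astype(int);r=np.hypot(*d.T)
        E=np.array([q[a==k][np.argmax(r[a==k]),:2] for k in set(a) if (a==k).sum()>5 and abs(r[a==k].max()-r0)<4])
        c=least_squares(lambda x:np.hypot(*(E-x).T)-r0,c,loss="soft_l1").x
    return c,len(E)
print("flange edge",edge(f,f[:,:2].mean(0),35.6))
r=P[(P[:,2]>70)&(P[:,2]<79)];print(len(r))
n=r[np.hypot(r[:,0]-516,r[:,1]+360)>36];print("neck edge",edge(r,np.array([516,-360.5]),41.5))
```

```text
{40: 445, 45: 4427, 50: 201, 55: 107, 60: 226, 65: 438, 70: 2609, 75: 175, 80: 0, 85: 0, 90: 0, 95: 0, 100: 0, 105: 0, 110: 0, 115: 0, 120: 0, 125: 0, 130: 0, 135: 0, 140: 110, 145: 8425, 150: 258, 155: 195, 160: 366, 165: 447, 170: 503, 175: 552, 180: 802, 185: 2939, 190: 782}
flange 7722 146.61919053348038 ((517.7811279296875, -359.8894958496094), 35.97962951660156)
flange edge (array([ 517.70849129, -360.03048839]), 42)
2784
neck edge (array([ 517.99098208, -360.38986006]), 30)
```

Emit:
{"name": "carry_out", "arguments": {
  "steps": "0.009 -0.007 0.05 0 0 0.001;0.009 -0.007 0.12 0 0 0.001;0.009 -0.007 0.2 0 0 0.001;0.009 -0.007 0.23 0 0 0.001;0.009 -0.007 0.23 0 0 0.001;0.009 -0.007 0.23 0 0 0.001"
}}

```text
time_s: 6.87
tcp_pos: [517.1, -362.1, 119.8]
eef_rot: [[-0.942, -0.336, -0.001], [-0.336, 0.942, 0.001], [0.001, 0.001, -1.0]]
contact_force: [-0.2, 0.7, -2.6]
finger_gap: 0.131
grasp_force: 47.4
```

```bash
cat > fit.py <<'E'
from h import *
from scipy.optimize import least_squares
def edge(q,c,r0,tol=4):
    for _ in range(5):
        d=q[:,:2]-c;a=(np.degrees(np.arctan2(d[:,1],d[:,0]))//6).astype(int);r=np.hypot(*d.T)
        E=np.array([q[a==k][np.argmax(r[a==k]),:2] for k in set(a) if (a==k).sum()>3 and abs(r[a==k].max()-r0)<tol])
        c=least_squares(lambda x:np.hypot(*(E-x).T)-r0,c,loss="soft_l1").x
    return c.round(2),len(E)
def look(n,tag):
    c=arm.capture(n);W=cloud(c);cv2.imwrite(f"pics/{n}{tag}.png",c["pixels"][...,::-1]);np.save(f"{n}{tag}.npy",W)
    z0=arm.sense()["tcp_pos"][2]-34.5
    P=W.reshape(-1,3);g=c["pixels"].reshape(-1,3).mean(1);m=~np.isnan(P[:,0])&(np.hypot(P[:,0]-517,P[:,1]+360)<60);P=P[m];g=g[m]
    f=P[(abs(P[:,2]-z0-28)<5)&(g>120)];print(n,"flange",len(f),np.median(f[:,2]).round(1),edge(f,f[:,:2].mean(0),35.7))
    b=P[(abs(P[:,2]-z0-67)<5)&(g<90)];print(" dark top",len(b),cv2.minAreaRect(b[:,:2].astype(np.float32)) if len(b)>5 else "")
    r=P[(P[:,2]>69)&(P[:,2]<79)];print(" neck",len(r),edge(r,np.array([516,-360.]),41.7,3))
E
python3 - <<'E'
from fit import *
plan((516.4,-361.2,120),109.7)
look("wrist","3");look("top","3")
W=np.load("top.npy");P=W.reshape(-1,3);P=P[~np.isnan(P[:,0])];r=P[(P[:,2]>69)&(P[:,2]<79)&(np.hypot(P[:,0]-515,P[:,1]+359)<60)];print("old top neck",edge(r,np.array([515,-359.]),41.7,3))
E
```

```text
row [ 0.0027  0.0072 -0.0012] [ 0.0001 -0.0001 -0.0002] | t 6.87 tcp [ 517.1 -362.1  119.8] yaw 109.61 F [-0.2  0.7 -2.6] T [-0.09  0.04 -0.02] gap 0.131 grip 47.4
wrist flange 7783 112.7 (array([ 516.6, -363.7]), 42)
 dark top 3569 ((515.4373168945312, -364.7248840332031), (34.10060119628906, 33.53645706176758), 67.0330810546875)
 neck 2922 (array([ 517.87, -360.5 ]), 28)
  return _methods._mean(a, axis=axis, dtype=dtype,
  ret = ret.dtype.type(ret / rcount)
fit.py:13: RuntimeWarning: Mean of empty slice.
  f=P[(abs(P[:,2]-z0-28)<5)&(g>120)];print(n,"flange",len(f),np.median(f[:,2]).round(1),edge(f,f[:,:2].mean(0),35.7))
  ret = um.true_divide(
Traceback (most recent call last):
  File "fit.py", line 13, in look
    f=P[(abs(P[:,2]-z0-28)<5)&(g>120)];print(n,"flange",len(f),np.median(f[:,2]).round(1),edge(f,f[:,:2].mean(0),35.7))
                                                                                          ~~~~^^^^^^^^^^^^^^^^^^^^^^^^
  File "fit.py", line 7, in edge
    c=least_squares(lambda x:np.hypot(*(E-x).T)-r0,c,loss="soft_l1").x
      ~~~~~~~~~~~~~^^^^^^^^^^^^^^^^^^^^^^^^^^^^^^^^^^^^^^^^^^^^^^^^^
ValueError: Initial guess is outside of provided bounds
```

Run:
```python
from fit import *
plan((517.4,-360,106),109.7)
P=np.load("w1.npy").reshape(-1,3);P=P[~np.isnan(P[:,0])]
r=P[(P[:,2]>69)&(P[:,2]<79)&(np.hypot(P[:,0]-515,P[:,1]+359)<60)];print("w1 neck",edge(r,np.array([515,-359.]),41.7,3))
f=P[(P[:,2]>24)&(P[:,2]<31)&(np.hypot(P[:,0]-461,P[:,1]+108)<50)];print("w1 flange",edge(f,np.array([461,-108.]),35.7,3))
P=np.load("top.npy").reshape(-1,3);P=P[~np.isnan(P[:,0])]
r=P[(P[:,2]>69)&(P[:,2]<79)&(np.hypot(P[:,0]-515,P[:,1]+359)<60)];print("top neck",edge(r,np.array([515,-359.]),41.7,3))
f=P[(P[:,2]>24)&(P[:,2]<31)&(np.hypot(P[:,0]-461,P[:,1]+107)<50)];print("top flange",edge(f,np.array([461,-107.]),35.7,3))
```

```text
row [-0.0042  0.0165  0.098 ] [-0.0001  0.0001 -0.0003] | t 6.97 tcp [ 517.6 -362.5  120.7] yaw 109.6 F [ 0.9  0.2 -2. ] T [0.01 0.   0.01] gap 0.131 grip 47.4
w1 neck (array([ 515.73, -359.72]), 60)
w1 flange (array([ 461.85, -108.05]), 60)
top neck (array([ 515.95, -360.3 ]), 40)
top flange (array([ 460.28, -106.12]), 58)
```

Emit:
{"name": "carry_out", "arguments": {
  "steps": "-0.003 0.013 0.03 0 0 0;-0.003 0.013 0.06 0 0 0;-0.003 0.013 0.09 0 0 0;-0.003 0.013 0.1 0 0 0;-0.003 0.013 0.1 0 0 0;-0.003 0.013 0.1 0 0 0"
}}

```text
time_s: 7.47
tcp_pos: [517.0, -360.5, 105.1]
eef_rot: [[-0.942, -0.335, -0.0], [-0.335, 0.942, 0.0], [0.0, 0.0, -1.0]]
contact_force: [0.3, -0.9, -2.1]
finger_gap: 0.136
grasp_force: 47.4
```

Run:
```python
from h import *
plan((517.3,-360.5,100),109.7)
```

```text
row [-0.0018 -0.0007  0.0341] [ 0.     -0.     -0.0003] | t 7.47 tcp [ 517.  -360.5  105.1] yaw 109.6 F [ 0.3 -0.9 -2.1] T [-0.   -0.02  0.  ] gap 0.136 grip 47.4
```

Emit:
{"name": "carry_out", "arguments": {
  "steps": "0 0 0.008 0 0 0;0 0 0.016 0 0 0;0 0 0.02 0 0 0;0 0 0.02 0 0 0;0 0 0.02 0 0 0"
}}

```text
time_s: 7.88
tcp_pos: [517.1, -360.5, 102.3]
eef_rot: [[-0.942, -0.335, -0.0], [-0.335, 0.942, 0.0], [0.0, 0.0, -1.0]]
contact_force: [0.8, 0.3, -2.6]
finger_gap: 0.135
grasp_force: 47.4
```

Run:
```python
from h import *
plan((517.3,-360.5,100),109.7)
```

```text
row [-0.0014 -0.0007  0.0152] [ 0.     -0.     -0.0003] | t 7.88 tcp [ 517.1 -360.5  102.3] yaw 109.6 F [ 0.8  0.3 -2.6] T [ 0.03  0.01 -0.02] gap 0.135 grip 47.4
```

Emit:
{"name": "carry_out", "arguments": {
  "steps": "0 0 0.007 0 0 0;0 0 0.014 0 0 0;0 0 0.02 0 0 0;0 0 0.02 0 0 0;0 0 0.02 0 0 0"
}}

```text
time_s: 8.3
tcp_pos: [517.0, -360.2, 99.0]
eef_rot: [[-0.942, -0.336, -0.0], [-0.336, 0.942, 0.0], [0.0, 0.001, -1.0]]
contact_force: [-0.1, 0.3, -3.6]
finger_gap: 0.13
grasp_force: 47.4
```

Run:
```python
from h import *
plan((517.3,-360.5,100),109.7)
```

```text
row [-0.0013 -0.0025 -0.0065] [ 0.0001 -0.     -0.0002] | t 8.3 tcp [ 517.  -360.2   99. ] yaw 109.61 F [-0.1  0.3 -3.6] T [ 0.28  0.01 -0.06] gap 0.13 grip 47.4
```

Emit:
{"name": "carry_out", "arguments": {
  "steps": "0 0 0.007 0 0 0;0 0 0.014 0 0 0;0 0 0.02 0 0 0;0 0 0.02 0 0 0;0 0 0.02 0 0 0"
}}

```text
time_s: 8.72
tcp_pos: [517.0, -360.2, 96.1]
eef_rot: [[-0.942, -0.336, -0.0], [-0.336, 0.942, 0.0], [0.0, 0.001, -1.0]]
contact_force: [-0.8, 2.3, -2.8]
finger_gap: 0.137
grasp_force: 47.3
```

Run:
```python
from h import *
plan((517.3,-360.5,100),109.7)
```

```text
row [-0.0013 -0.0024 -0.0263] [ 0.0001 -0.     -0.0003] | t 8.72 tcp [ 517.  -360.2   96.1] yaw 109.61 F [-0.8  2.3 -2.8] T [0.46 0.06 0.  ] gap 0.137 grip 47.3
```

The bore wall is pushing lightly toward +y, so I'll ease the tool that way and lower further.

Emit:
{"name": "carry_out", "arguments": {
  "steps": "-0.001 0.003 0 0 0 0;-0.002 0.005 0 0 0 0;-0.002 0.005 0.007 0 0 0;-0.002 0.005 0.014 0 0 0;-0.002 0.005 0.014 0 0 0;-0.002 0.005 0.014 0 0 0"
}}

```text
time_s: 9.22
tcp_pos: [517.1, -359.9, 94.1]
eef_rot: [[-0.942, -0.335, 0.0], [-0.335, 0.942, -0.0], [0.0, -0.0, -1.0]]
contact_force: [-0.2, 1.0, -2.3]
finger_gap: 0.132
grasp_force: 47.4
```

Run:
```python
from h import *
plan((517.3,-360.5,100),109.7)
```

```text
row [ 0.0001 -0.004  -0.0391] [-0.     -0.     -0.0003] | t 9.22 tcp [ 517.1 -359.9   94.1] yaw 109.59 F [-0.2  1.  -2.3] T [0.11 0.04 0.02] gap 0.132 grip 47.4
```

Emit:
{"name": "carry_out", "arguments": {
  "steps": "0 0.001 0.004 0 0 0;0 0.002 0.008 0 0 0;0 0.002 0.012 0 0 0;0 0.002 0.014 0 0 0;0 0.002 0.014 0 0 0"
}}

```text
time_s: 9.63
tcp_pos: [517.0, -359.4, 92.0]
eef_rot: [[-0.942, -0.336, -0.0], [-0.336, 0.942, -0.0], [0.0, 0.0, -1.0]]
contact_force: [-0.2, 0.2, -3.2]
finger_gap: 0.132
grasp_force: 47.4
```

Run:
```python
from h import *
plan((517.3,-360.5,100),109.7)
```

```text
row [ 0.0005 -0.0074 -0.0533] [ 0.     -0.     -0.0003] | t 9.63 tcp [ 517.  -359.4   92. ] yaw 109.6 F [-0.2  0.2 -3.2] T [ 0.01  0.   -0.04] gap 0.132 grip 47.4
```

There is no push 3.5 mm below the key top, so the key is entering the slot. I'll keep lowering.

Emit:
{"name": "carry_out", "arguments": {
  "steps": "0 0 0.006 0 0 0;0 0 0.012 0 0 0;0 0 0.018 0 0 0;0 0 0.024 0 0 0;0 0 0.028 0 0 0;0 0 0.028 0 0 0;0 0 0.028 0 0 0"
}}

```text
time_s: 10.22
tcp_pos: [517.0, -359.4, 87.9]
eef_rot: [[-0.942, -0.335, -0.0], [-0.335, 0.942, 0.0], [0.0, 0.0, -1.0]]
contact_force: [0.4, -0.5, -2.5]
finger_gap: 0.135
grasp_force: 47.4
```

Run:
```python
from h import *
plan((517.3,-360.5,85.5),109.7)
```

```text
row [ 0.0007 -0.0077  0.0157] [ 0.     -0.     -0.0003] | t 10.22 tcp [ 517.  -359.4   87.9] yaw 109.6 F [ 0.4 -0.5 -2.5] T [-0.02  0.03  0.05] gap 0.135 grip 47.4
```

Emit:
{"name": "carry_out", "arguments": {
  "steps": "0 0 0.003 0 0 0;0 0 0.006 0 0 0;0 0 0.009 0 0 0;0 0 0.012 0 0 0;0 0 0.014 0 0 0;0 0 0.014 0 0 0;0 0 0.014 0 0 0"
}}

```text
time_s: 10.8
tcp_pos: [517.1, -359.5, 86.7]
eef_rot: [[-0.942, -0.335, 0.001], [-0.335, 0.942, -0.001], [-0.0, -0.001, -1.0]]
contact_force: [-1.7, 1.6, 6.0]
finger_gap: 0.134
grasp_force: 48.7
```

Run:
```python
from h import *
plan((517.3,-360.5,85.5),109.7)
```

```text
row [ 0.0012 -0.0068  0.008 ] [-0.0001  0.0001 -0.0003] | t 10.8 tcp [ 517.1 -359.5   86.7] yaw 109.6 F [-1.7  1.6  6. ] T [ 0.37  0.5  -0.  ] gap 0.134 grip 48.7
```

Emit:
{"name": "carry_out", "arguments": {
  "steps": "0 0 -0.002 0 0 0.006;0 0 -0.002 0 0 0.014;0 0 -0.002 0 0 0.022;0 0 -0.002 0 0 0.03;0 0 -0.002 0 0 0.038;0 0 -0.002 0 0 0.046;0 0 -0.002 0 0 0.054;0 0 -0.002 0 0 0.054"
}}

```text
time_s: 11.47
tcp_pos: [517.1, -359.6, 86.7]
eef_rot: [[-1.0, -0.001, 0.0], [-0.001, 1.0, -0.001], [-0.0, -0.001, -1.0]]
contact_force: [-1.9, 1.5, 4.8]
finger_gap: 0.136
grasp_force: 48.5
```

Run:
```python
from h import *
plan((517.3,-360.5,85.5),85.9)
c=arm.capture("wrist");np.save("w4.npy",cloud(c));cv2.imwrite("pics/w4.png",c["pixels"][...,::-1])
```

```text
row [-0.0015 -0.0063  0.008 ] [-0.0001  0.      0.0115] | t 11.47 tcp [ 517.1 -359.6   86.7] yaw 90.05 F [-1.9  1.5  4.8] T [ 0.26  0.37 -0.01] gap 0.136 grip 48.5
```

View pics/w4.png

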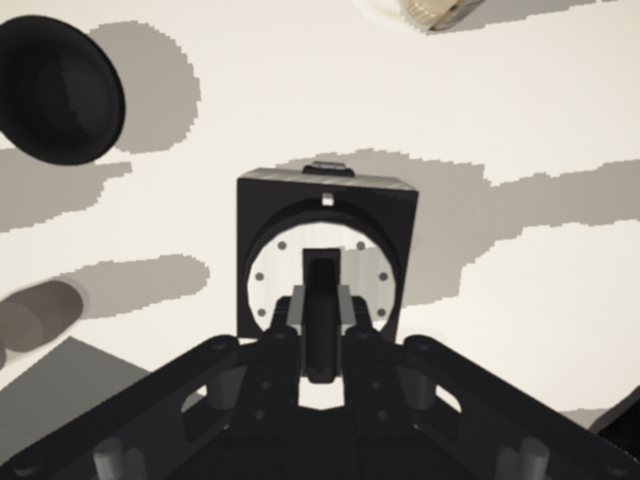

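The wrist view shows the burr seated flat, the bar at (321,315) and the front rib at (328,199). I'll measure the housing yaw against the bar in this same picture.

Run:
```python
from fit import *
def edgeline(P,side):  # left/right & front edge of base top (z~48)
    b=P[(P[:,2]>44.5)&(P[:,2]<51.5)]
    ax=0 if side in"LR" else 1; o=1-ax; s=1 if side=="L" or side=="B" else -1
    lo,hi=np.percentile(b[:,ax],[6,94]);pts=[]
    for x in np.arange(lo,hi,3):
        q=b[(b[:,ax]>=x)&(b[:,ax]<x+3)]
        if len(q)>5: pts.append((q[:,ax].mean(),s*np.percentile(s*q[:,o],98)))
    pts=np.array(pts)
    for _ in range(4):
        f=np.polyfit(*pts.T,1);r=pts[:,1]-np.polyval(f,pts[:,0]);pts=pts[abs(r)<max(1.0,2*r.std())]
    a=np.degrees(np.arctan(f[0])); return round(a if ax==0 else -a,2),len(pts),round(r.std(),2)
for n in("w1","w2","wrist3","w4","top"):
    P=np.load(n+".npy").reshape(-1,3);P=P[~np.isnan(P[:,0])];P=P[(np.hypot(P[:,0]-516,P[:,1]+360)<76)]
    print(n,{s:edgeline(P,s) for s in"LRFB"})
W=np.load("w4.npy");I=cv2.imread("pics/w4.png").mean(2)
P=W.reshape(-1,3);g=I.ravel();m=(np.hypot(P[:,0]-516,P[:,1]+360)<60);P=P[m];g=g[m]
f=P[(P[:,2]>70)&(P[:,2]<90)&(g>120)];print("flange z",np.median(f[:,2]),edge(f,f[:,:2].mean(0),35.7))
print("neck top seen z",np.median(P[(g<80)&(P[:,2]>66)&(P[:,2]<79)][:,2]))
print("rib region",W[197:203,325:332].reshape(-1,3)[::6].round(1))
# rib from top view
T=np.load("top.npy");J=cv2.imread("pics/top0.png")
for (u,v) in((372.7,245),(375.2,207.1)): print(T[int(round(v)),int(round(u))], T[int(v)-1:int(v)+2,int(u)-1:int(u)+2,2].round(0).tolist())
```

```text
w1 {'L': (np.float64(-4.07), 29, np.float64(0.35)), 'R': (np.float64(28.46), 23, np.float64(7.73)), 'F': (np.float64(-4.36), 28, np.float64(0.32)), 'B': (np.float64(-29.22), 24, np.float64(6.41))}
w2 {'L': (np.float64(-58.86), 23, np.float64(16.31)), 'R': (np.float64(-5.21), 26, np.float64(0.23)), 'F': (np.float64(-3.96), 31, np.float64(0.31)), 'B': (np.float64(4.59), 29, np.float64(9.96))}
wrist3 {'L': (np.float64(-58.91), 26, np.float64(23.8)), 'R': (np.float64(-5.37), 26, np.float64(0.35)), 'F': (np.float64(-4.24), 30, np.float64(0.28)), 'B': (np.float64(-1.28), 26, np.float64(7.58))}
w4 {'L': (np.float64(-3.38), 28, np.float64(0.37)), 'R': (np.float64(-5.08), 29, np.float64(0.39)), 'F': (np.float64(-4.38), 30, np.float64(0.32)), 'B': (np.float64(-4.5), 32, np.float64(35.4))}
top {'L': (np.float64(-4.38), 30, np.float64(1.03)), 'R': (np.float64(-3.94), 29, np.float64(0.91)), 'F': (np.float64(-3.88), 29, np.float64(0.88)), 'B': (np.float64(-4.33), 26, np.float64(0.87))}
flange z 79.65392008735425 (array([ 516.54, -360.74]), 42)
neck top seen z 71.23977239619899
rib region [[ 471.8 -358.8   63.8]
 [ 472.1 -355.8   62.4]
 [ 472.2 -356.3   64.7]
 [ 472.4 -356.8   66.1]
 [ 472.9 -357.3   65.8]
 [ 473.2 -357.8   67. ]
 [ 474.1 -358.3   64.8]]
[ 471.02205412 -357.06258121   65.85886947] [[61.0, 66.0, 65.0], [56.0, 64.0, 66.0], [55.0, 54.0, 48.0]]
[ 557.53148514 -362.43841951   65.43991673] [[-1.0, 1.0, 0.0], [66.0, 65.0, 62.0], [69.0, 72.0, 74.0]]
```

Emit:
{"name": "carry_out", "arguments": {
  "steps": "0.002 0.001 0 0 0 0.003;0.004 0.003 0 0 0 0.006;0.004 0.003 0 0 0 0.009;0.004 0.003 0 0 0 0.0118;0.004 0.003 0 0 0 0.0118;0.004 0.003 0.003 0 0 0.0118;0.004 0.003 0.003 0 0 0.0118"
}}

```text
time_s: 12.1
tcp_pos: [517.0, -359.6, 86.7]
eef_rot: [[-0.997, 0.072, 0.002], [0.072, 0.997, -0.001], [-0.002, -0.001, -1.0]]
contact_force: [-1.4, -0.7, 8.7]
finger_gap: 0.135
grasp_force: 49.4
```

Run:
```python
from h import *
plan((517.3,-360.5,85.5),85.8)
P=np.load("w4.npy").reshape(-1,3);g=cv2.imread("pics/w4.png").mean(2).ravel()
m=(np.hypot(P[:,0]-516.5,P[:,1]+360.7)<34)&(P[:,2]>74)&(P[:,2]<86)&(g>120);Q=P[m]
f=np.linalg.lstsq(np.c_[Q[:,:2]-[516.5,-360.7],np.ones(len(Q))],Q[:,2],rcond=None)[0];print("tilt deg",np.degrees(f[:2]),f[2])
```

```text
row [-0.0023 -0.0061  0.0078] [-0.0002  0.0003  0.0002] | t 12.1 tcp [ 517.  -359.6   86.7] yaw 85.88 F [-1.4 -0.7  8.7] T [0.07 0.32 0.06] gap 0.135 grip 49.4
tilt deg [-0.06531074 -0.00994171] 79.69350461675135
```

The flange is level and the contact is rigid, so the burr is on the rim. I'll relieve the push, let go and check.

Emit:
{"name": "carry_out", "arguments": {
  "steps": "0 0 -0.003 0 0 0;0 0 -0.004 0 0 0;0 0 -0.004 0 0 0;0 0 -0.004 0 0 0"
}}

```text
time_s: 12.43
tcp_pos: [517.0, -359.5, 86.7]
eef_rot: [[-0.997, 0.072, 0.001], [0.072, 0.997, -0.001], [-0.001, -0.001, -1.0]]
contact_force: [-0.0, -0.8, 6.3]
finger_gap: 0.133
grasp_force: 48.7
```

Emit:
{"name": "carry_out", "arguments": {
  "steps": "0 0 0 0 0 0;0 0 0 0 0 0;0 0 0 0 0 0;0 0 0 0 0 0;0 0 0 0 0 0;0 0 0 0 0 0",
  "jaw": 0.2
}}

```text
time_s: 12.93
tcp_pos: [516.4, -358.8, 86.0]
eef_rot: [[-0.997, 0.071, -0.0], [0.071, 0.997, 0.0], [0.0, 0.0, -1.0]]
contact_force: [0.2, -0.1, 0.1]
finger_gap: 0.6
grasp_force: 0.0
```

Emit:
{"name": "carry_out", "arguments": {
  "steps": "0 0 -0.1 0 0 0;0 0 -0.25 0 0 0;0 0 -0.45 0 0 0;0 0 -0.65 0 0 0;0 0 -0.8 0 0 0;0 0 -0.8 0 0 0"
}}

```text
time_s: 13.43
tcp_pos: [518.4, -360.4, 211.7]
eef_rot: [[-0.997, 0.071, 0.007], [0.071, 0.997, -0.005], [-0.007, -0.004, -1.0]]
contact_force: [0.5, 0.5, 1.2]
finger_gap: 0.603
grasp_force: 0.0
```

Run:
```python
from fit import *
plan((517.3,-360.5,85.5),85.8)
c=arm.capture("wrist");W=cloud(c);np.save("w5.npy",W);cv2.imwrite("pics/w5.png",c["pixels"][...,::-1])
P=W.reshape(-1,3);g=c["pixels"].mean(2).ravel();m=(np.hypot(P[:,0]-516,P[:,1]+360)<60);P=P[m];g=g[m]
f=P[(P[:,2]>70)&(P[:,2]<90)&(g>120)];print("flange z",np.median(f[:,2]),edge(f,f[:,:2].mean(0),35.7))
b=P[(P[:,2]>113)&(P[:,2]<125)];print("bar",len(b),np.median(b[:,2]),cv2.minAreaRect(b[:,:2].astype(np.float32)))
n=P[(g<80)&(P[:,2]>66)&(P[:,2]<79)];print("neck",len(n),np.median(n[:,2]))
```

```text
row [0.0136 0.0024 0.841 ] [-0.0007  0.0012  0.0003] | t 13.43 tcp [ 518.4 -360.4  211.7] yaw 85.9 F [0.5 0.5 1.2] T [-0.05 -0.04  0.02] gap 0.603 grip 0.0
flange z 79.68995849203083 (array([ 518.59, -361.02]), 60)
bar 859 119.33080080211468 ((516.1698608398438, -361.03936767578125), (11.713011741638184, 39.5152473449707), 86.35212707519531)
neck 1005 71.16379909131757
```

View pics/w5.png

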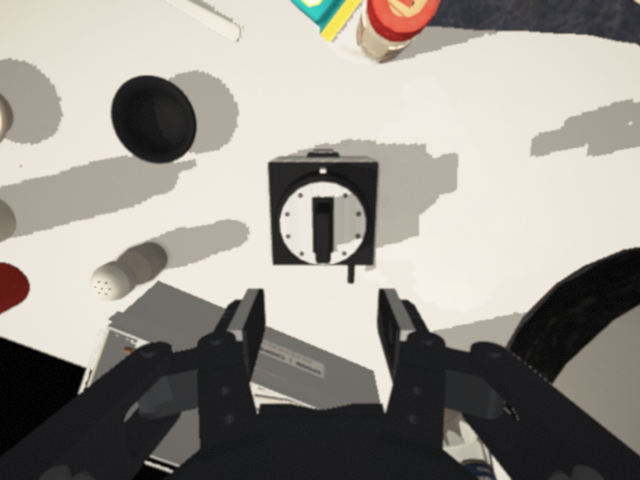

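The burr sits level at flange height 79.7, and the bar at (323,228) looks in line with the front rib at (322,171). One last yaw comparison.

Run:
```python
from h import *
P=np.load("w5.npy").reshape(-1,3);P=P[np.hypot(P[:,0]-516,P[:,1]+360)<76]
def line(b,ax,s,st=3):
    o=1-ax;lo,hi=np.percentile(b[:,ax],[6,94]);p=[]
    for x in np.arange(lo,hi,st):
        q=b[(b[:,ax]>=x)&(b[:,ax]<x+st)]
        if len(q)>2:p.append((q[:,ax].mean(),s*np.percentile(s*q[:,o],98)))
    p=np.array(p)
    for _ in range(5):
        f=np.polyfit(*p.T,1);r=p[:,1]-np.polyval(f,p[:,0]);p=p[abs(r)<max(.8,2*r.std())]
    a=np.degrees(np.arctan(f[0]));return round(a if ax==0 else -a,2),len(p),round(r.std(),2)
b=P[(P[:,2]>44.5)&(P[:,2]<51.5)];print("base",[line(b,0,1),line(b,0,-1),line(b,1,-1),line(b,1,1)])
t=P[(P[:,2]>115)&(P[:,2]<125)];print("bar",[line(t,0,1),line(t,0,-1)])
f=cv2.fitLine(t[:,:2].astype(np.float32),cv2.DIST_L2,0,.01,.01).ravel();print(np.degrees(np.arctan2(f[1],f[0])))
```

```text
base [(np.float64(-4.04), 29, np.float64(0.39)), (np.float64(-4.54), 27, np.float64(0.4)), (np.float64(-4.09), 26, np.float64(0.27)), (np.float64(-3.38), 24, np.float64(0.38))]
bar [(np.float64(-3.63), 12, np.float64(0.01)), (np.float64(-2.58), 12, np.float64(0.19))]
-3.3220952
```

```bash
python3 -c "
from bench import arm
print(arm.close_job())"
```

```text
the job is handed in; nothing more can be done
None
```

The burr is home on the drive with its flange on the rim, the grip bar is in line with the ribs to within about 1°, the gripper is clear, and the job was handed in at about 13.5 s; the burr went onto the key already lined up, so no searching turn under pressure was needed.

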